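# Fill the gap in the paint carousel and bring it to the front

## Robot

A 6-joint arm with a two-finger parallel gripper is mounted at the origin on the work surface. World frame = base frame: x ahead of the robot, y to its left, z up, the work surface at z = 0. Lengths are in mm, angles in rad, forces in N, time in s.
With the tool pointing down it reaches from about 350 to 975 mm from the base axis. Payload 7.1 kg.
Tool frame: the origin (TCP) lies at the very end of the fingers, on their centre line; the grasp point (between the pads) lies 19 mm behind it; z points along the fingers, y is the line along which they close (so a half turn about z gives the same grasp; the last joint's range is limited). The gripper opens to 88 mm and grips with 3 to 60 N. Pads are 20 mm wide; open, the fingers measure 115 mm over their backs; the gripper's body (75 mm by 178 mm) begins 61 mm behind the grasp point.
Start: joints at [-1.182, 0.423, 1.63, -0, 1.089, -0.019], TCP at [247.884, -573.723, 186.275] pointing down, gripper open.
Joint ranges: [-3, 3], [-0.9, 2.11], [0.09, 2.58], [-1.31, 4.45], [0.11, 2.69], [-2.54, 2.54]. Speed limits (rad/s): [2.39, 2.39, 3.01, 3.14, 3.14, 3.14].

## Interface

Orientations are given as a rotation vector (axis times angle).
In Python, from workcell import ctrl gives the robot as it stands. The module is installed in compiled form; this text tells all that it offers.
- The arm moves only by the shell command python3 -m inch 'ROWS'. ROWS is JSON, a list of rows, each a list of 7 numbers: the shift along the tool's x, y, z scaled (see below), then the turn, a rotation vector about the tool's x, y, z scaled (see below), then the closure, from -1 (fully open) to 1 (shut). In form: [[tx, ty, tz, wx, wy, wz, hand], ...]. A call has 1 to 10 rows; each row is the pose to reach, as a shift and turn from the pose commanded when the call began, along the tool's axes at that moment; what a row does not reach only later rows make up. The controller multiplies each number of a shift by 0.15 m and each number of a turn by pi/4 rad. A row lasts 1/8 s, in which the tool goes at most 62.5 mm and 10.7 degrees, less where a joint would pass 70% of its speed; a pose out of reach is approached as far as the arm can. A call with a number of a shift or a turn outside -1 to 1 is refused whole. A call with a gripper value outside its range is refused whole. The fingers move at their own pace and stop on an object; the grip force is fixed at half the most. Time passes only in rows, so rows that repeat a pose let the fingers close. It gives the time, the measured TCP pose, the force, the opening and the grip force at its end, in the units of the state.
- ctrl.get_obs(): the state, without advancing time (a new reading comes with each control period).
- ctrl.get_image(name): name is "scene" or "top" or "wrist"; returns the picture (400x640x3 uint8, red, green, blue); there is no depth.
- ctrl.camera_params(name): a dict with "vfov" (degrees; the focal length in pixels is half the picture's height over the tangent of half this angle, whatever the lens; pixels are square), "cx", "cy" (the principal point, pixels), "eye" and "attitude" of the camera in the world; the wrist camera has in their place "tool_from_camera" (4x4, takes a point from camera to tool coordinates, whose origin is the TCP and whose axes are the flange's). Camera axes: x right, y up, looking along -z (the intrinsics and any distortion apply to the point x, -y, -z); pixel columns grow to the right and rows downward; lengths in mm; the calibration is good to about 2 mm. A picture is of the moment at which its call begins: read the wrist's pose just before it. camera_params takes no time and is no camera call.
- ctrl.close_job(): hands the job in; it is judged then, once.
The state is a dict: "t": time; "qpos": joint angles; "qvel": joint speeds; "joint_torque": joint torques, N m; "ee_pos": TCP position; "orientation": TCP orientation; "ft_force": force on the tool from outside, world axes, zero at the start; "moment": the same for the moment, N m; "width": finger opening in mm; "grasp_force": force on a finger pad.
Only numpy, scipy, OpenCV 4.12 (cv2) and the standard library are available. Lean on these libraries where they do the work, as an engineer would, in place of code of your own. Each camera call takes 0.05 s, during which the arm holds its last target. There are 200 camera calls.

## Task

Take the paint pot with the yellow lid and black dot from the cork mat, lower it into the empty cup of the paint carousel, wherever that cup now stands, until you feel it sit on the bottom, and let go of it. Then turn the carousel smoothly until that pot is lined up with the red pointer at the front of the stand, and finish while gripping the carousel's wooden handle to hold it still there. Do not disturb the other things on the bench.

Things in the scene. Friction and masses are not known exactly. Their poses are not given: they have to be found in the camera images.
- marked_pot: the pot to load: purple round body 34 mm across, 32 mm tall, with a yellow lid 33 mm across and 14 mm tall (46 mm overall), a black dot on the lid; about 45 g; origin at the centre of its underside. It stands upright on the cork mat, which is 3 mm thick (pots there stand at least 70 mm apart centre to centre)
- stand: fixed black carousel stand, origin on the turning axis at bench height; its -x side is the front, where a tongue with an upright red pointer sticks out. The front may be turned somewhat away from the robot
- pointer (a point): tip of the red upright pointer (22 mm wide, 8 mm thick, pointed top) on the end of the stand's tongue, 155 mm in front (-x of the stand) of the turning axis, 67 mm above the bench; fixed
- carousel (a joint): turn of the carousel in rad, growing anticlockwise seen from above; 0 (or a whole turn) when the empty cup is lined up with the pointer. The plywood disc, 220 mm across, top 32 mm above the bench, turns freely either way, with no stops within a turn of the start either way and light friction (about 1 N at the handle); it stays where it is left
- well (a point): centre of the inner floor of the empty white cup, on the disc 75 mm from the turning axis, 35 mm above the bench. The cup is 40 mm wide inside, flaring a little at the mouth, rim 12 mm above its inner floor. The four other cups, at 60 and 120 degrees either side of it on the same circle, hold fixed pots of the same size as the marked one (tops 81 mm above the bench)
- handle: handle standing on the disc 75 mm from the axis, right opposite the empty cup; a 10 mm steel pin carrying an upright round wooden grip that spins freely on the pin, 18 mm across and 35 mm tall, from 82 to 117 mm above the bench; origin at its foot on the disc
- grip (a point): middle of the wooden grip, on its axis, 102 mm above the bench
- teal_pot: loose paint pot like the marked one but clear with a teal lid; stands on the cork mat; bystander; origin at the centre of its underside
- black_pot: loose paint pot like the marked one but grey with a black lid; stands on the cork mat; bystander; origin at the centre of its underside
- purple_model: painted model: round base 70 mm across, purple lump with yellow balls, 42 mm tall; bystander; origin at the centre of its underside
- grey_model: primed grey model, same shape; bystander; origin at the centre of its underside
- dropper: paint bottle with green label and black cap, 28 mm across, 75 mm tall; bystander; origin at the centre of its underside
- brush: flat paint brush lying on the bench, 160 mm long; bystander
There are look-alikes about, which are no part of the job. What is shaped like the marked_pot but green or pink is not meant.

How it is judged:
By the outcome, as a careful person would: the job done as asked, in the order asked, and still so for the second after the job is handed in, while the arm keeps its last pose, push and grip.
It also fails if it takes over 58 s, if anything falls off the work surface, if the arm or the gripper's body presses on something with over 40 N, if the wrist force passes 120 N, or if a joint passes its speed limit or range.

## Working session

There is one attempt and no reset: what is moved stays moved. The work goes in short steps, Python scripts to look and compute and a shell command to move; the robot and the scene stay as the last step left them, time stands still between calls to the robot, and variables do not carry over. Pictures are saved under pics/ and viewed, at most 10 in all, crops included, and the job is handed in when it is done.

```bash
mkdir -p pics
python3 - <<'E'
from workcell import ctrl
import cv2
o=ctrl.get_obs(); print(o)
for n in ("scene","top","wrist"):
    print(n,ctrl.camera_params(n))
for n in ("scene","top"):
    cv2.imwrite(f"pics/{n}0.png",ctrl.get_image(n)[:,:,::-1])
E
```

```text
{'t': 0.0, 'qpos': array([-1.18202062e+00,  4.23828133e-01,  1.63068097e+00, -7.59905909e-06,
        1.08860715e+00, -1.90158652e-02]), 'qvel': array([-0.00055025,  0.00176916, -0.00169683,  0.00136965, -0.00174008,
       -0.00011828]), 'joint_torque': array([-7.05277562e-04, -5.44627833e+01, -2.73675835e+01,  6.43365341e-02,
        2.27266556e-02, -1.19720248e-04]), 'ee_pos': array([ 247.64518579, -573.1787241 ,  185.51322728]), 'orientation': array([-3.07504854e+00, -6.35830773e-01,  4.50126846e-04]), 'ft_force': array([-0.57835315,  0.6699634 ,  0.14942252]), 'moment': array([-0.01618747,  0.01605204,  0.00261043]), 'grasp_force': 0.0, 'width': 87.8435037507333}
scene {'vfov': 42.73802699377915, 'cx': 317.27429693287826, 'cy': 195.65266520602293, 'eye': array([1487.80344325,   52.10296174,  777.41201049]), 'attitude': array([0.74743488, 0.75089642, 1.45367712])}
top {'vfov': 51.759490379810366, 'cx': 322.9381678955345, 'cy': 199.26824639021441, 'eye': array([ 338.70594199,   70.23199321, 1196.11444449]), 'attitude': array([ 0.13677886, -0.1524554 , -1.54651627])}
wrist {'vfov': 58.528412807180416, 'cx': 317.18144299290947, 'cy': 198.27784655031684, 'tool_from_camera': array([[-4.35223851e-04,  9.69194201e-01,  2.46297405e-01,
         6.53019223e+01],
       [ 9.99999490e-01,  6.46364087e-04, -7.76413766e-04,
         2.14514647e-01],
       [-9.11693517e-04,  2.46296941e-01, -9.69193988e-01,
        -1.97900365e+02],
       [ 0.00000000e+00,  0.00000000e+00,  0.00000000e+00,
         1.00000000e+00]])}
```

View pics/top0.png

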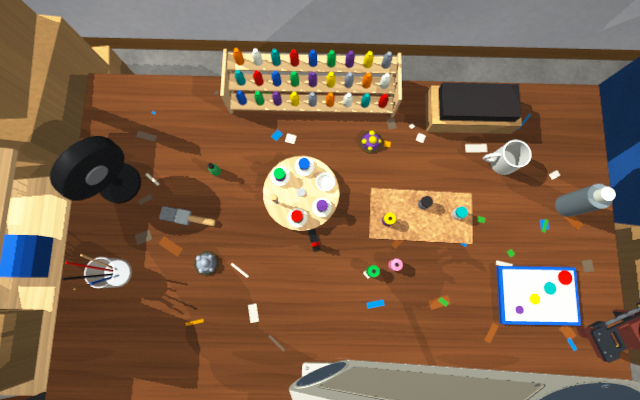

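View pics/scene0.png

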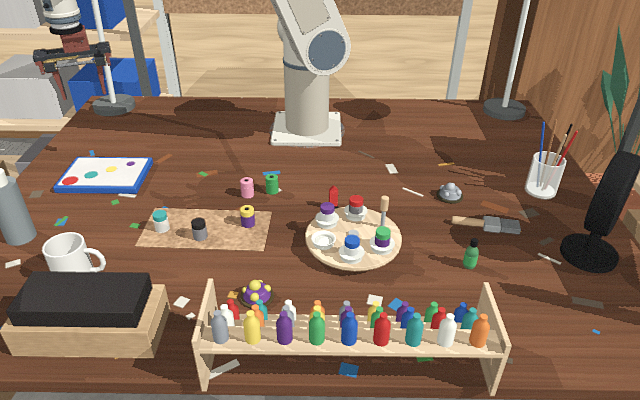

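Top view: the marked pot's lid is near (390,218), the disc near (301,192), the empty cup near (326,182) and the pointer near (314,240). The scene view has the pot at (248,215), the handle at (384,205) and the pointer at (333,190). Next I'll look at an enlarged crop.

```bash
cat > h.py <<'E'
import numpy as np, cv2
from workcell import ctrl
from scipy.spatial.transform import Rotation as R
def cam(n,o=None):
    p=ctrl.camera_params(n); f=200/np.tan(np.radians(p["vfov"]/2))
    if n=="wrist":
        T=p["tool_from_camera"]; Rt=R.from_rotvec(o["orientation"]).as_matrix()
        return f,p["cx"],p["cy"],Rt@T[:3,3]+o["ee_pos"],Rt@T[:3,:3]
    return f,p["cx"],p["cy"],p["eye"],R.from_rotvec(p["attitude"]).as_matrix()
def pt(c,u,v,z):
    f,cx,cy,e,M=c; d=M@np.array([(u-cx)/f,-(v-cy)/f,-1]); return e+d*(z-e[2])/d[2]
def px(c,P):
    f,cx,cy,e,M=c; q=M.T@(np.array(P)-e); return np.array([cx+f*q[0]/-q[2],cy-f*q[1]/-q[2]])
E
python3 - <<'E'
import cv2,numpy as np
a=cv2.imread("pics/top0.png")[140:260,250:410]; b=cv2.imread("pics/scene0.png")[175:275,230:410]
a=cv2.resize(a,(800,600),interpolation=cv2.INTER_CUBIC); cv2.imwrite("pics/topc.png",a)
b=cv2.resize(b,(792,440),interpolation=cv2.INTER_CUBIC); cv2.imwrite("pics/scenec.png",b)
E
```

```text
(no output)
```

View pics/topc.png

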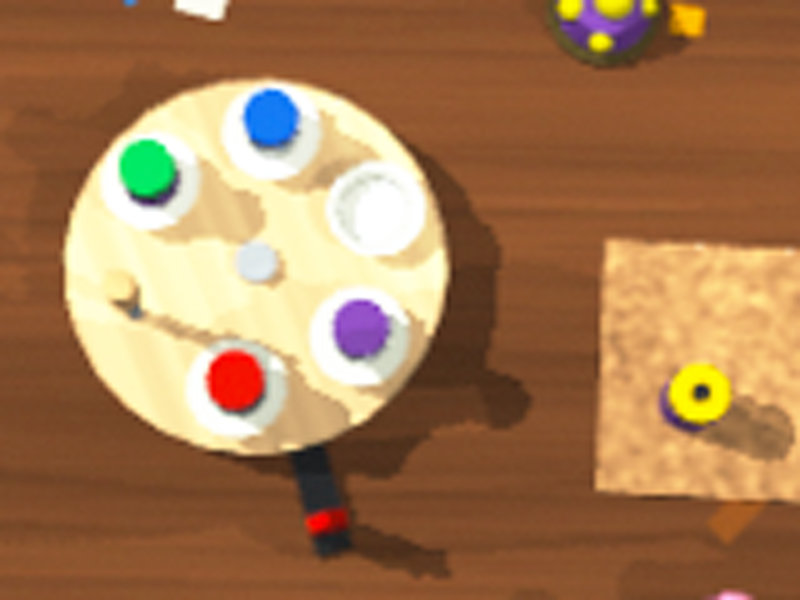

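View pics/scenec.png

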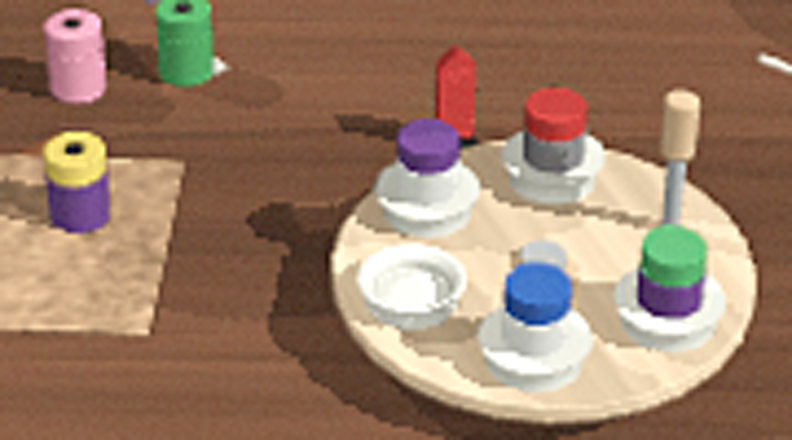

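Crop, top: disc centre (256,267), cup rim (376,208), pot dot (701,392), grip top (122,284). Crop, scene: pointer tip (456,47), dot (74,148), cup rim (411,282), grip top (682,98).

Run:
```python
from h import *
np.set_printoptions(precision=1,suppress=True)
t=cam("top");s=cam("scene")
T=lambda u,v,z:pt(t,u/5+250-.4,v/5+140-.4,z)
S=lambda u,v,z:pt(s,u/4.4+230-.4,v/4.4+175-.4,z)
c=T(256,267,32);print("disc",c)
cup=T(376,208,47);print("cup",cup,S(411,282,47),np.linalg.norm(cup-c))
print("pot",T(701,392,49),S(74,148,49))
g=T(122,284,117);print("grip",g,S(682,98,117))
p=S(456,47,67);print("ptr",T(328,520,67),p)
print("hub",T(257,262,35))
```

```text
disc [573.3 124.6  32. ]
cup [606.1  56.3  47. ] [613.7  56.   47. ] 77.24020790612688
pot [ 503.4 -128.3   49. ] [ 506.6 -127.9   49. ]
grip [545.5 191.7 117. ] [548.9 193.  117. ]
ptr [426.2  79.7  67. ] [430.4  80.3  67. ]
hub [575.6 124.   35. ]
```

```bash
cat > to.py <<'E'
from h import *
def to(P,yaw=None):  # delta in tool units
    o=ctrl.get_obs(); M=R.from_rotvec(o["orientation"]).as_matrix()
    print("t",round(o["t"],2),"ee",o["ee_pos"].round(1),"yang",np.degrees(np.arctan2(M[1,1],M[0,1])).round(1),"tilt",M[:,2].round(4),"f",o["ft_force"].round(1),"w",round(o["width"],1),round(o["grasp_force"],1))
    print("units",(M.T@(np.array(P)-o["ee_pos"])/150).round(3))
E
python3 -m inch '[[0.3,-0.23,0,0,0,0,-1],[0.6,-0.45,0,0,0,0,-1],[0.92,-0.68,0,0,0,0,-1],[0.92,-0.68,0,0,0,0,-1]]'
python3 -m inch '[[0.3,-0.23,0,0,0,0,-1],[0.6,-0.45,0,0,0,0,-1],[0.92,-0.68,0,0,0,0,-1],[0.92,-0.68,0,0,0,0,-1]]'
python3 -m inch '[[0.3,-0.23,0,0,0,0,-1],[0.6,-0.45,0,0,0,0,-1],[0.92,-0.68,0,0,0,0,-1],[0.92,-0.68,0,0,0,0,-1],[0.92,-0.68,0,0,0,0,-1]]'
python3 - <<'E'
from to import *
to([505,-128,120])
o=ctrl.get_obs();im=ctrl.get_image("wrist");cv2.imwrite("pics/w1.png",im[:,:,::-1])
np.save("o1.npy",o,allow_pickle=True)
print(px(cam("wrist",o),[505,-128,49]))
E
```

```text
t: 0.6
ee_pos: [335.2, -422.1, 186.0]
orientation: [-3.074, -0.642, 0.001]
ft_force: [-0.3, 0.1, -1.2]
width: 88.1
grasp_force: 0.0
t: 1.1
ee_pos: [421.6, -275.0, 186.2]
orientation: [-3.075, -0.643, -0.0]
ft_force: [-0.4, -1.4, -0.1]
width: 88.1
grasp_force: 0.0
t: 1.72
ee_pos: [506.2, -130.0, 186.0]
orientation: [3.076, 0.636, -0.001]
ft_force: [-0.4, 0.4, -0.9]
width: 87.6
grasp_force: 0.0
t 1.73 ee [ 506.2 -130.   186. ] yang -66.7 tilt [-8.e-04 -4.e-04 -1.e+00] f [-0.4  0.4 -0.9] w 87.6 0.0
units [-0.002 -0.015  0.44 ]
[314.27252832 178.37685515]
```

View pics/w1.png

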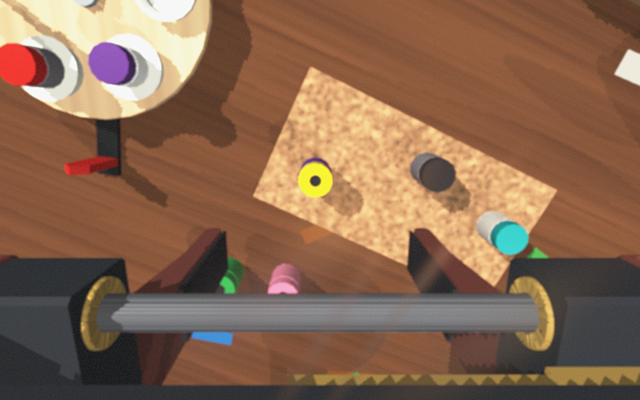

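Wrist view: the dot is at (315.5,181), about 2.5 mm from my prediction, so the pot is at about (503.3,-129.5). Descending.

```bash
python3 -m inch '[[-0.016,-0.011,0.2,0,0,0,-1],[-0.016,-0.011,0.4,0,0,0,-1],[-0.016,-0.011,0.6,0,0,0,-1],[-0.016,-0.011,0.75,0,0,0,-1],[-0.016,-0.011,0.8,0,0,0,-1]]'
python3 -m inch '[[0,0,0.1,0,0,0,-1],[0,0,0.2,0,0,0,-1],[0,0,0.27,0,0,0,-1],[0,0,0.3,0,0,0,-1],[0,0,0.3,0,0,0,-1],[0,0,0.3,0,0,0,-1]]'
python3 - <<'E'
from to import *
to([503.3,-129.5,21])
E
```

```text
t: 2.4
ee_pos: [502.2, -129.6, 65.1]
orientation: [-3.076, -0.632, 0.003]
ft_force: [-0.0, -0.0, -0.6]
width: 87.9
grasp_force: 0.0
t: 3.15
ee_pos: [504.1, -128.1, 21.6]
orientation: [3.076, 0.636, 0.001]
ft_force: [-0.5, 0.6, 0.6]
width: 88.0
grasp_force: 0.0
t 3.15 ee [ 504.1 -128.1   21.6] yang -66.6 tilt [ 6.e-04 -2.e-04 -1.e+00] f [-0.5  0.6  0.6] w 88.0 0.0
units [-0.008  0.007  0.004]
```

```bash
python3 -m inch '[[-0.005,0.005,0,0,0,0,-0.5],[-0.005,0.005,0,0,0,0,0],[-0.005,0.005,0,0,0,0,0.3],[-0.005,0.005,0,0,0,0,0.6],[-0.005,0.005,0,0,0,0,1],[-0.005,0.005,0,0,0,0,1],[-0.005,0.005,0,0,0,0,1],[-0.005,0.005,0,0,0,0,1]]'
```

```text
t: 4.15
ee_pos: [503.3, -129.0, 21.3]
orientation: [-3.076, -0.636, 0.0]
ft_force: [0.3, 0.1, -0.5]
width: 11.4
grasp_force: 0.0
```

Width 11 means nothing is between the fingers. Looking before I do anything else.

Run:
```python
from to import *
to([503.3,-129.5,21])
w=ctrl.get_image("wrist");s=ctrl.get_image("scene")
s=cv2.resize(s[170:270,130:320],(640,337))
cv2.imwrite("pics/w2.png",cv2.resize(np.vstack([w[:,:,::-1],s[:,:,::-1]]),(520,599)))
```

```text
t 4.15 ee [ 503.3 -129.    21.3] yang -66.6 tilt [-0.  0. -1.] f [ 0.3  0.1 -0.5] w 11.4 0.0
units [-0.002  0.003  0.002]
```

View pics/w2.png

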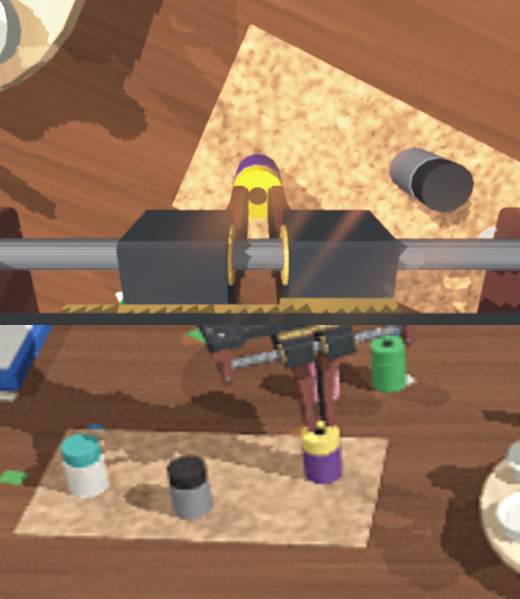

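The pot is upright, just ahead (+tool x) of the fingers, with its dot at wrist pixel (317,240) and scene lid about (321,437 in montage). Computing its position.

Run:
```python
from to import *
o=ctrl.get_obs()
print(pt(cam("wrist",o),317.5,240,49))
print(pt(cam("scene"),130+(320/.8125)/640*190, 170+(427-325)/.8125/337*100,49))
print(px(cam("wrist",o),[503.3,-129,49]))
```

```text
[ 503.73366899 -129.39852476   49.        ]
[ 502.5990275  -127.16674317   49.        ]
[316.43957879 240.44584693]
```

Run:
```python
from to import *
o=ctrl.get_obs(); c=cam("wrist",o);M=R.from_rotvec(o["orientation"]).as_matrix();s=cam("scene")
for p in ([0,0,0],[0,6,0],[0,6,-19],[0,6,-28],[10,6,-28],[0,17,-28],[0,17,-60],[0,6,-60]):
    P=M@np.array(p)+o["ee_pos"]; print(p,px(c,P).round(),px(s,P).round())
w=cv2.imread("pics/w2.png")
im=ctrl.get_image("wrist")[170:400,230:410,::-1]; sc=ctrl.get_image("scene")[160:235,195:255,::-1]
cv2.imwrite("pics/w3.png",np.hstack([cv2.resize(im,None,fx=2.2,fy=2.2,interpolation=cv2.INTER_CUBIC)[:500],cv2.resize(sc,(400,500),interpolation=cv2.INTER_CUBIC)]))
```

```text
[0, 0, 0] [317. 223.] [247. 217.]
[0, 6, 0] [327. 223.] [245. 217.]
[0, 6, -19] [328. 234.] [244. 211.]
[0, 6, -28] [328. 241.] [244. 208.]
[10, 6, -28] [329. 222.] [245. 210.]
[0, 17, -28] [350. 241.] [239. 209.]
[0, 17, -60] [357. 268.] [238. 198.]
[0, 6, -60] [331. 268.] [243. 197.]
```

View pics/w3.png

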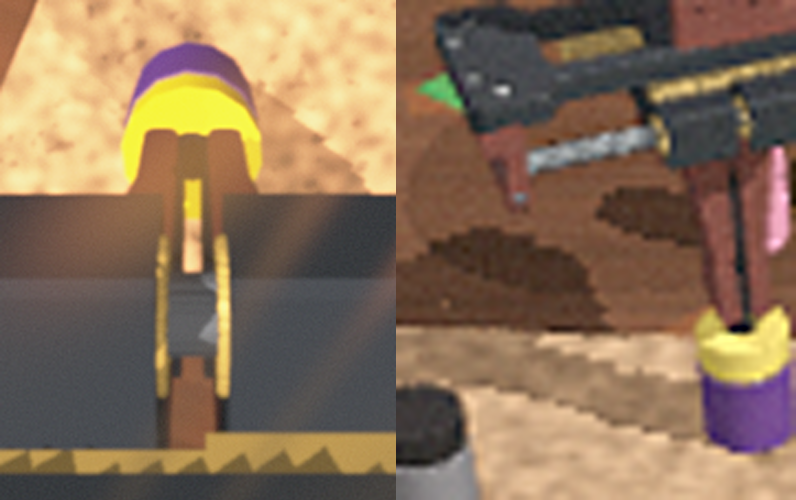

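The picture shows the fingers overlapping the lid, which doesn't fit a normal grasp. I'll hold for a moment and re-read before opening.

```bash
python3 -m inch '[[0,0,0,0,0,0,1],[0,0,0,0,0,0,1]]'
python3 -m inch '[[0,0,0,0,0,0,0],[0,0,0,0,0,0,0],[0,0,0,0,0,0,0],[0,0,0,0,0,0,0],[0,0,0,0,0,0,0]]'
python3 - <<'E'
from to import *
to([503.3,-129.5,21])
im=ctrl.get_image("wrist")[100:400,170:470,::-1]; sc=ctrl.get_image("scene")[160:235,195:255,::-1]
cv2.imwrite("pics/w4.png",np.hstack([cv2.resize(im,(500,500),interpolation=cv2.INTER_CUBIC),cv2.resize(sc,(300,500),interpolation=cv2.INTER_CUBIC)]))
E
```

```text
t: 4.6
ee_pos: [503.3, -129.0, 21.3]
orientation: [-3.077, -0.636, 0.0]
ft_force: [0.0, 0.1, -0.2]
width: 0.5
grasp_force: 0.0
t: 5.22
ee_pos: [503.3, -129.1, 21.3]
orientation: [3.076, 0.636, 0.0]
ft_force: [-0.8, -0.2, 0.0]
width: 43.5
grasp_force: 0.0
t 5.22 ee [ 503.3 -129.1   21.3] yang -66.6 tilt [ 0. -0. -1.] f [-0.8 -0.2  0. ] w 43.5 0.0
units [-0.001  0.003  0.002]
```

View pics/w4.png

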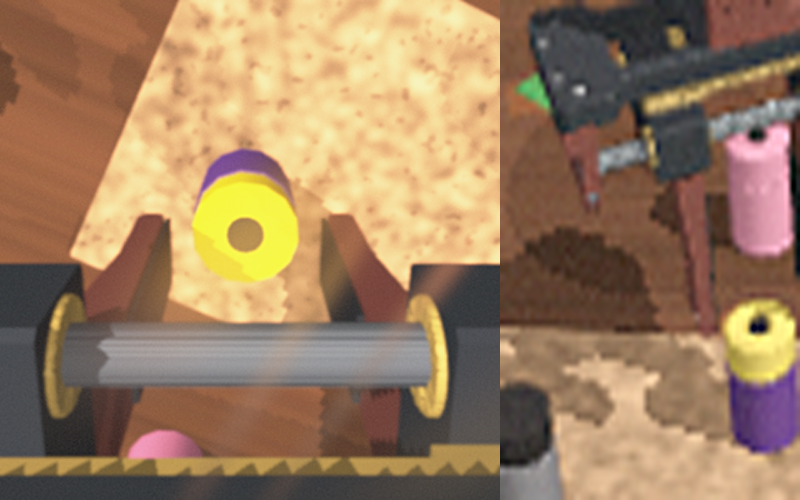

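The open view explains it. The fingertips (wrist ≈(260,229) and (363,229), scene ≈(237,209.5)) end about 30 mm above the reported TCP, just over the lid, and the pot hasn't been touched. I'll open to about 60 mm, go down about 26 mm in steps while watching the force, then close.

```bash
python3 -m inch '[[0,0,0,0,0,0,-0.4],[0,0,0,0,0,0,-0.4],[0,0,0.05,0,0,0,-0.4],[0,0,0.08,0,0,0,-0.4],[0,0,0.08,0,0,0,-0.4]]'
python3 -m inch '[[0,0,0.03,0,0,0,-0.4],[0,0,0.06,0,0,0,-0.4],[0,0,0.095,0,0,0,-0.4],[0,0,0.095,0,0,0,-0.4]]'
python3 -m inch '[[0,0,0,0,0,0,0.1],[0,0,0,0,0,0,0.3],[0,0,0,0,0,0,0.5],[0,0,0,0,0,0,1],[0,0,0,0,0,0,1],[0,0,0,0,0,0,1]]'
```

```text
t: 5.95
ee_pos: [502.8, -128.9, 8.6]
orientation: [-3.076, -0.636, 0.002]
ft_force: [-0.3, -0.0, -0.0]
width: 61.3
grasp_force: 0.0
t: 6.45
ee_pos: [502.9, -128.9, -5.5]
orientation: [-3.076, -0.636, 0.001]
ft_force: [0.4, -0.6, -0.2]
width: 61.6
grasp_force: 0.0
t: 7.2
ee_pos: [503.5, -129.1, -4.8]
orientation: [3.076, 0.636, 0.0]
ft_force: [-0.5, 0.7, 2.0]
width: 32.8
grasp_force: 30.0
```

Gripped (33 mm, 30 N). Lifting, then moving to a viewing spot short of the cup.

```bash
python3 -m inch '[[0,0,-0.05,0,0,0,1],[0,0,-0.15,0,0,0,1],[0,0,-0.3,0,0,0,1],[0,0,-0.5,0,0,0,1],[0,0,-0.68,0,0,0,1],[0,0,-0.75,0,0,0,1],[0,0,-0.75,0,0,0,1]]'
python3 -m inch '[[0.07,-0.09,0,0,0,0,1],[0.2,-0.23,0,0,0,0,1],[0.33,-0.39,0,0,0,0,1],[0.47,-0.55,0,0,0,0,1],[0.6,-0.7,0,0,0,0,1],[0.7,-0.81,0,0,0,0,1],[0.73,-0.85,0,0,0,0,1],[0.73,-0.85,0,0,0,0,1],[0.73,-0.85,0,0,0,0,1]]'
python3 - <<'E'
from to import *
to([609,56,108])
o=ctrl.get_obs();im=ctrl.get_image("wrist");cv2.imwrite("pics/w5.png",im[:,:,::-1])
np.save("o5.npy",o,allow_pickle=True); c=cam("wrist",o)
print(px(c,[609,56,47]),px(c,[576,124.5,35]))
E
```

```text
t: 8.07
ee_pos: [503.7, -129.2, 108.3]
orientation: [3.076, 0.636, 0.002]
ft_force: [0.3, 0.1, -1.1]
width: 32.7
grasp_force: 30.0
t: 9.2
ee_pos: [552.8, 31.0, 107.2]
orientation: [-3.077, -0.635, 0.001]
ft_force: [1.0, -0.4, -0.8]
width: 33.0
grasp_force: 30.0
t 9.2 ee [552.8  31.  107.2] yang -66.7 tilt [-9.e-04 -1.e-04 -1.e+00] f [ 1.  -0.4 -0.8] w 33.0 30.0
units [ 0.41  -0.005 -0.006]
[315.56919443 112.99243011] [212.67544572 117.19391886]
```

View pics/w5.png

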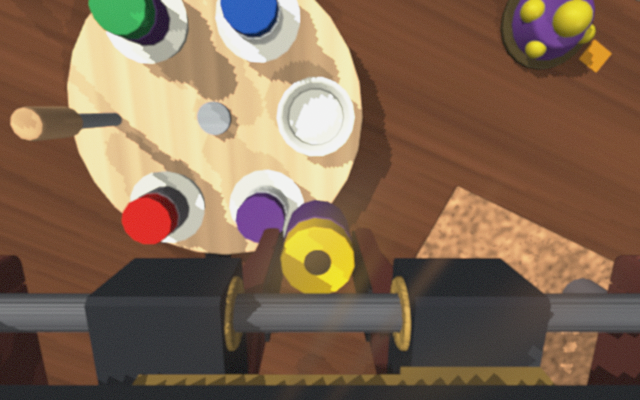

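Wrist view: cup rim centre ≈(316,117), held lid's dot ≈(317,262), hub ≈(214,119), grip top ≈(27,123).

Run:
```python
from to import *
o=np.load("o5.npy",allow_pickle=True).item();c=cam("wrist",o)
cup=pt(c,316,117,47);pot=pt(c,317,262,o["ee_pos"][2]+53.8);print(cup,pot,pot-o["ee_pos"])
print("hub",pt(c,214.5,119,36),"grip",pt(c,27,123,117))
d=cup-pot;M=R.from_rotvec(o["orientation"]).as_matrix();print((M.T@d/150).round(3))
```

```text
[606.5947381   54.63607715  47.        ] [552.89232383  30.75685078 160.97671665] [ 0.13718529 -0.21472232 53.8       ]
hub [575.44029545 122.58875059  36.        ] grip [546.58506821 190.84460523 117.        ]
[ 0.392 -0.004  0.76 ]
```

```bash
python3 -m inch '[[0.08,-0.001,0,0,0,0,1],[0.18,-0.002,0,0,0,0,1],[0.29,-0.003,0,0,0,0,1],[0.37,-0.004,0,0,0,0,1],[0.392,-0.004,0,0,0,0,1],[0.392,-0.004,0,0,0,0,1],[0.392,-0.004,0,0,0,0,1]]'
python3 -m inch '[[0,0,0.06,0,0,0,1],[0,0,0.16,0,0,0,1],[0,0,0.28,0,0,0,1],[0,0,0.35,0,0,0,1],[0,0,0.37,0,0,0,1],[0,0,0.37,0,0,0,1],[0,0,0.37,0,0,0,1]]'
python3 - <<'E'
from to import *
to([606.5,54.8,27])
o=ctrl.get_obs();im=ctrl.get_image("wrist");cv2.imwrite("pics/w6.png",im[:,:,::-1])
E
```

```text
t: 10.12
ee_pos: [606.5, 55.2, 107.4]
orientation: [-3.076, -0.636, 0.001]
ft_force: [0.4, -0.1, -0.5]
width: 32.7
grasp_force: 30.0
t: 11.0
ee_pos: [607.5, 55.3, 52.5]
orientation: [3.076, 0.636, 0.001]
ft_force: [-0.5, -1.1, -0.1]
width: 32.5
grasp_force: 30.0
t 11.0 ee [607.5  55.3  52.5] yang -66.6 tilt [ 9.e-04  1.e-04 -1.e+00] f [-0.5 -1.1 -0.1] w 32.5 30.0
units [-0.008  0.001  0.17 ]
```

```bash
python3 -m inch '[[-0.003,0,0.03,0,0,0,1],[-0.003,0,0.06,0,0,0,1],[-0.003,0,0.08,0,0,0,1],[-0.003,0,0.08,0,0,0,1]]'
python3 -m inch '[[0,0,0.02,0,0,0,1],[0,0,0.04,0,0,0,1],[0,0,0.06,0,0,0,1],[0,0,0.06,0,0,0,1]]'
python3 -m inch '[[0,0,0.01,0,0,0,1],[0,0,0.016,0,0,0,1],[0,0,0.016,0,0,0,1]]'
```

```text
t: 11.55
ee_pos: [606.4, 55.1, 39.6]
orientation: [-3.076, -0.636, 0.001]
ft_force: [0.1, -0.7, -0.3]
width: 32.2
grasp_force: 30.0
t: 12.05
ee_pos: [606.4, 55.1, 30.7]
orientation: [-3.076, -0.636, 0.001]
ft_force: [-0.3, 0.4, -1.0]
width: 32.9
grasp_force: 30.0
t: 12.42
ee_pos: [606.6, 55.1, 28.6]
orientation: [-3.076, -0.636, 0.0]
ft_force: [-0.4, -0.3, -0.6]
width: 32.6
grasp_force: 30.0
```

Bottom is expected near ee z ≈ 27. Feeling for it in about 1 mm steps.

```bash
python3 -m inch '[[0,0,0.007,0,0,0,1],[0,0,0.007,0,0,0,1]]'
python3 -m inch '[[0,0,0.007,0,0,0,1],[0,0,0.007,0,0,0,1]]'
```

```text
t: 12.68
ee_pos: [606.6, 55.1, 27.5]
orientation: [-3.076, -0.636, 0.0]
ft_force: [-0.3, 0.8, 0.0]
width: 32.6
grasp_force: 30.0
t: 12.92
ee_pos: [607.0, 55.2, 27.1]
orientation: [3.076, 0.636, 0.001]
ft_force: [-2.0, 0.1, 4.4]
width: 32.5
grasp_force: 30.0
```

```bash
python3 -m inch '[[0,0,0.004,0,0,0,1],[0,0,0.004,0,0,0,1]]'
python3 -m inch '[[0,0,0,0,0,0,0.1],[0,0,0,0,0,0,-0.1],[0,0,0,0,0,0,-0.3],[0,0,0,0,0,0,-0.3],[0,0,0,0,0,0,-0.3]]'
```

```text
t: 13.18
ee_pos: [607.4, 55.4, 27.1]
orientation: [3.076, 0.636, 0.003]
ft_force: [-1.7, 1.4, 9.9]
width: 32.4
grasp_force: 30.0
t: 13.8
ee_pos: [606.5, 55.1, 25.8]
orientation: [-3.076, -0.636, 0.0]
ft_force: [0.2, -0.1, -0.4]
width: 57.0
grasp_force: 0.0
```

Seated firmly (9.9 N at the expected height) and released. Rising, then across to the handle.

```bash
python3 -m inch '[[0,0,-0.03,0,0,0,-0.3],[0,0,-0.1,0,0,0,-0.3],[0,0,-0.25,0,0,0,-0.3],[0,0,-0.45,0,0,0,-0.3],[0,0,-0.58,0,0,0,-0.3],[0,0,-0.63,0,0,0,-0.3],[0,0,-0.63,0,0,0,-0.3]]'
python3 -m inch '[[0,-0.15,0,0,0,0,-0.5],[0,-0.4,0,0,0,0,-0.7],[0,-0.7,0,0,0,0,-0.7],[-0.005,-0.93,0,0,0,0,-0.7],[-0.005,-0.99,0,0,0,0,-0.7],[-0.005,-0.99,0,0,0,0,-0.7],[-0.005,-0.99,0,0,0,0,-0.7]]'
python3 - <<'E'
from to import *
to([546.8,191,56])
o=ctrl.get_obs(); c=cam("wrist",o)
im=ctrl.get_image("wrist"); t=ctrl.get_image("top"); cv2.imwrite("pics/t7.png",t[:,:,::-1]); cv2.imwrite("pics/w7.png",im[:,:,::-1])
np.save("o7.npy",o,allow_pickle=True)
def blob(im,lo,hi,box):
    x0,y0,x1,y1=box;h=cv2.cvtColor(im,cv2.COLOR_RGB2HSV)[y0:y1,x0:x1];m=cv2.inRange(h,lo,hi)
    n,_,st,ce=cv2.connectedComponentsWithStats(m)
    return [(st[i].tolist(),(ce[i]+[x0,y0]).round(1)) for i in range(1,n) if st[i,4]>15]
print("top yel",blob(t,(24,150,120),(34,255,255),(300,150,360,220)))
print("top red ptr",blob(t,(0,150,80),(8,255,255),(300,225,330,260)))
ct=cam("top"); print(px(ct,[606.5,55,81]),px(ct,[428,80,67]))
print("grip px pred",px(c,[546.8,191,117]), "local colours", im[int(px(c,[546.8,191,117])[1]),::20].tolist()[8:24])
E
```

```text
t: 14.68
ee_pos: [606.7, 55.1, 120.7]
orientation: [3.076, 0.636, 0.001]
ft_force: [-0.6, -0.2, 0.3]
width: 57.0
grasp_force: 0.0
t: 15.55
ee_pos: [547.2, 190.5, 120.2]
orientation: [3.076, 0.635, -0.0]
ft_force: [-0.2, -0.6, -0.6]
width: 74.5
grasp_force: 0.0
t 15.55 ee [547.2 190.5 120.2] yang -66.7 tilt [-2.e-04 -3.e-04 -1.e+00] f [-0.2 -0.6 -0.6] w 74.5 0.0
units [-0.001 -0.004  0.428]
top yel [([19, 23, 13, 12, 105], array([324.9, 178.7]))]
top red ptr []
[325.4792989  178.30351549] [315.11213129 242.91987762]
grip px pred [315.49047254 221.86473579] local colours [[106, 70, 49], [116, 75, 51], [120, 78, 53], [119, 76, 51], [112, 71, 52], [112, 73, 49], [243, 229, 178], [237, 202, 143], [236, 198, 141], [194, 156, 117], [242, 225, 172], [242, 227, 175], [240, 215, 162], [235, 205, 152], [235, 205, 154], [242, 223, 170]]
```

```bash
python3 -m inch '[[-0.001,-0.003,0.08,0,0,0,-0.7],[-0.001,-0.003,0.17,0,0,0,-0.7],[-0.001,-0.003,0.24,0,0,0,-0.7],[-0.001,-0.003,0.3,0,0,0,-0.7],[-0.001,-0.003,0.36,0,0,0,-0.7],[-0.001,-0.003,0.4,0,0,0,-0.7],[-0.001,-0.003,0.428,0,0,0,-0.7],[-0.001,-0.003,0.428,0,0,0,-0.7]]'
python3 -m inch '[[0,0,0,0,0,0,-0.3],[0,0,0,0,0,0,0],[0,0,0,0,0,0,0.2],[0,0,0,0,0,0,0.4],[0,0,0,0,0,0,0.6],[0,0,0,0,0,0,1],[0,0,0,0,0,0,1],[0,0,0,0,0,0,1],[0,0,0,0,0,0,1]]'
python3 - <<'E'
from to import *
to([546.8,191,56])
E
```

```text
t: 16.65
ee_pos: [546.6, 191.5, 56.1]
orientation: [3.076, 0.636, -0.0]
ft_force: [-0.2, -0.5, 0.2]
width: 74.6
grasp_force: 0.0
t: 17.77
ee_pos: [546.1, 192.8, 56.2]
orientation: [-3.075, -0.635, 0.001]
ft_force: [-2.7, 6.7, 1.6]
width: 17.6
grasp_force: 30.0
t 17.77 ee [546.1 192.8  56.2] yang -66.7 tilt [-8.0e-04  1.6e-03 -1.0e+00] f [-2.7  6.7  1.6] w 17.6 30.0
units [-0.     0.013  0.002]
```

Run:
```python
import numpy as np
C=np.array([576,124.4]);a=np.radians(-66.6);Y=np.array([np.cos(a),np.sin(a)]);X=np.array([-Y[1],Y[0]])
P=lambda d:C+75*np.array([np.cos(np.radians(d)),np.sin(np.radians(d))])
def rows(s,ds):
    print([[round(float((P(d)-s)@X/150),3),round(float((P(d)-s)@Y/150),3)] for d in ds])
rows(np.array([546.7,191.2]),[112.5,109.5,105,100,95,90,85,80,75,70])
rows(P(70),[65,60,55,50,45,40,35,30,26,23])
```

```text
[[0.01, -0.014], [0.036, -0.013], [0.075, -0.008], [0.118, -0.0], [0.16, 0.012], [0.201, 0.027], [0.24, 0.046], [0.278, 0.069], [0.313, 0.094], [0.346, 0.123]]
[[0.03, 0.031], [0.058, 0.065], [0.082, 0.101], [0.104, 0.139], [0.121, 0.179], [0.136, 0.22], [0.146, 0.263], [0.153, 0.306], [0.156, 0.341], [0.156, 0.367]]
```

```bash
python3 -m inch '[[0.01,-0.014,0,0,0,0,1],[0.036,-0.013,0,0,0,0,1],[0.075,-0.008,0,0,0,0,1],[0.118,0,0,0,0,0,1],[0.16,0.012,0,0,0,0,1],[0.201,0.027,0,0,0,0,1],[0.24,0.046,0,0,0,0,1],[0.278,0.069,0,0,0,0,1],[0.313,0.094,0,0,0,0,1],[0.346,0.123,0,0,0,0,1]]'
```

```text
t: 19.02
ee_pos: [602.1, 195.3, 56.2]
orientation: [-3.076, -0.636, -0.0]
ft_force: [-1.1, -0.1, 2.6]
width: 17.3
grasp_force: 30.0
```

Forces stay low and the handle is following. Continuing.

```bash
python3 -m inch '[[0.03,0.031,0,0,0,0,1],[0.058,0.065,0,0,0,0,1],[0.082,0.101,0,0,0,0,1],[0.104,0.139,0,0,0,0,1],[0.121,0.179,0,0,0,0,1],[0.136,0.22,0,0,0,0,1],[0.146,0.263,0,0,0,0,1],[0.153,0.306,0,0,0,0,1],[0.156,0.341,0,0,0,0,1],[0.156,0.367,0,0,0,0,1],[0.156,0.367,0,0,0,0,1]]' || true
python3 - <<'E'
from workcell import ctrl;print(ctrl.get_obs()['t'])
E
```

```text
19.025validation failed for argument at $...
```

Eleven rows is over the limit, so the call was refused whole and nothing moved. Resending with 10.

```bash
python3 -m inch '[[0.03,0.031,0,0,0,0,1],[0.058,0.065,0,0,0,0,1],[0.082,0.101,0,0,0,0,1],[0.104,0.139,0,0,0,0,1],[0.121,0.179,0,0,0,0,1],[0.136,0.22,0,0,0,0,1],[0.146,0.263,0,0,0,0,1],[0.153,0.306,0,0,0,0,1],[0.156,0.341,0,0,0,0,1],[0.156,0.367,0,0,0,0,1]]'
python3 -m inch '[[0,0,0,0,0,0,1],[0,0,0,0,0,0,1],[0,0,0,0,0,0,1]]'
python3 - <<'E'
from h import *
o=ctrl.get_obs();t=ctrl.get_image("top");s=ctrl.get_image("scene")
cv2.imwrite("pics/t8.png",t[:,:,::-1]);cv2.imwrite("pics/s8.png",s[:,:,::-1])
f=lambda a,b:cv2.resize(a,b,interpolation=cv2.INTER_CUBIC)
cv2.imwrite("pics/v8.png",np.vstack([f(t[165:265,250:370],(720,600))[:, :, ::-1][:600], ])[:600]) 
a=f(t[170:260,270:350],(400,450));b=f(s[165:255,290:370],(400,450))
cv2.imwrite("pics/v8.png",np.hstack([a,b])[:,:,::-1])
d=o["ee_pos"]-[576,124.4,0];print(np.degrees(np.arctan2(d[1],d[0])),np.hypot(d[0],d[1]))
E
```

```text
t: 20.27
ee_pos: [646.2, 153.5, 56.3]
orientation: [3.076, 0.636, 0.003]
ft_force: [4.7, 3.0, -3.2]
width: 17.6
grasp_force: 30.0
t: 20.65
ee_pos: [646.3, 153.2, 56.3]
orientation: [3.076, 0.636, 0.003]
ft_force: [6.0, 1.5, -3.7]
width: 17.2
grasp_force: 30.0
22.28962987649504 75.96591674740593
```

View pics/v8.png

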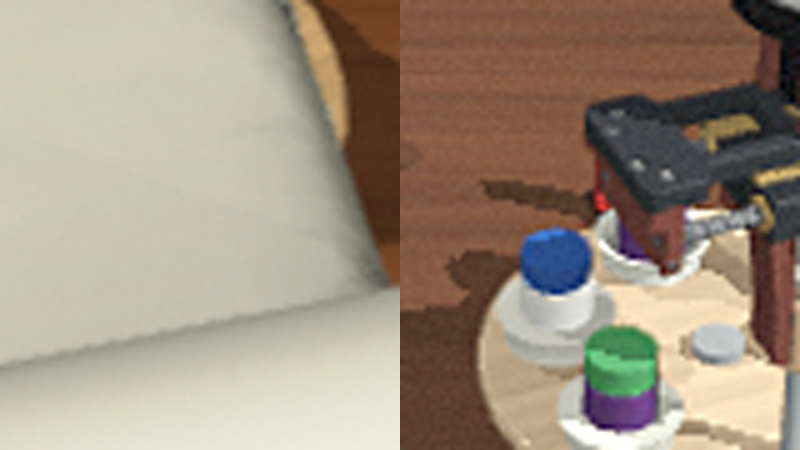

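The arm hides the top view, and the scene view shows the pot behind a finger near the pointer's red at ≈(600,205 in the crop). So I'll refine the centre and pointer direction numerically from the saved clear pictures and the handle's arc.

Run:
```python
from h import *
from scipy.optimize import least_squares
np.set_printoptions(precision=1,suppress=True)
def mask(fn,box):
    im=cv2.imread(fn);x0,y0,x1,y1=box;h=cv2.cvtColor(im,cv2.COLOR_BGR2HSV)[y0:y1,x0:x1]
    m=cv2.inRange(h,(0,150,70),(6,255,255))|cv2.inRange(h,(174,150,70),(179,255,255))
    ys,xs=np.nonzero(m);return np.c_[xs+x0,ys+y0]
t=cam("top");a=mask("pics/top0.png",(305,236,325,252));print("top",len(a),a.mean(0),a.min(0),a.max(0),pt(t,*a.mean(0),62))
o=np.load("o1.npy",allow_pickle=True).item();w=cam("wrist",o)
b=mask("pics/w1.png",(50,145,130,190));print("w1",len(b),b.min(0),b.max(0))
for v in sorted(set(b[:,1])): r=b[b[:,1]==v][:,0];print(v,r.min(),r.max(),end="; ")
print()
# project pointer plate, yaw 16.7deg
for p in ([426.5,80],[428.5,80]):
    u=np.array([-.287,.958])*11
    print(p,"tip",px(w,[*p,67]),"sh",px(w,[*(p+u),57]),px(w,[*(p-u),57]),"tiptop",px(t,[*p,67]))
s=mask("pics/scene0.png",(325,180,345,210));print("scene",len(s),s.min(0),s.max(0),s.mean(0))
# disc centre from contour in top0: plywood colour
im=cv2.imread("pics/top0.png");h=cv2.cvtColor(im,cv2.COLOR_BGR2HSV)[140:250,250:350]
m=((h[...,2]>150)).astype(np.uint8);n,l,st,ce=cv2.connectedComponentsWithStats(m);i=1+st[1:,4].argmax()
c=max(cv2.findContours((l==i).astype(np.uint8),0,1)[0],key=len);hu=cv2.convexHull(c);e=cv2.fitEllipse(hu);print("ell",e,pt(t,e[0][0]+250,e[0][1]+140,32))
P=np.array([[546.1,192.8],[602.1,195.3],[646.3,153.2]])
f=lambda c:np.r_[np.hypot(*(P-c).T)-75,(np.array([606.5,55.1])-c)@(np.array([606.5,55.1])-c)/150-37.5]
print("C",least_squares(f,[576,124]).x, f(least_squares(f,[576,124]).x))
```

```text
top 40 [315.1 243.8] [311 241] [319 246] [425.9  80.   62. ]
w1 719 [ 64 156] [117 175]
156 95 103; 157 92 110; 158 87 115; 159 83 117; 160 78 117; 161 74 117; 162 69 117; 163 65 117; 164 64 117; 165 64 117; 166 64 115; 167 64 111; 168 64 108; 169 64 103; 170 65 101; 171 65 97; 172 65 93; 173 66 89; 174 67 88; 175 69 73; 
[426.5, 80] tip [ 66.8 171.1] sh [ 62.1 167.8] [ 86.2 170.5] tiptop [315.1 243.5]
[428.5, 80] tip [ 67.3 169. ] sh [ 62.6 165.9] [ 86.7 168.6] tiptop [315.1 242.7]
scene 156 [329 185] [337 206] [333.3 195.2]
ell ((50.538421630859375, 52.45463562011719), (75.51486206054688, 77.04566955566406), 64.85419464111328) [574.9 125.4  32. ]
C [577.2 124.4] [ 0.1  0.2 -0.1  0.2]
```

Handle-arc fit: axis at (577.2,124.4), residuals 0.2 mm. Pointer is at ≈(426.8,79.8), so the handle target angle is ≈16.6°. Creeping the last 6°.

```bash
python3 -m inch '[[0.002,0.012,0,0,0,0,1],[0.005,0.028,0,0,0,0,1],[0.005,0.044,0,0,0,0,1],[0.005,0.055,0,0,0,0,1],[0.004,0.059,0,0,0,0,1],[0.004,0.059,0,0,0,0,1],[0.004,0.059,0,0,0,0,1],[0.004,0.059,0,0,0,0,1]]'
python3 - <<'E'
from h import *
o=ctrl.get_obs();C=np.array([577.2,124.4]);d=o["ee_pos"][:2]-C
print(o["ee_pos"],np.degrees(np.arctan2(d[1],d[0])),np.hypot(*d),o["ft_force"])
s=cam("scene");im=ctrl.get_image("scene");cv2.imwrite("pics/s9.png",im[:,:,::-1])
def yel(im,box):
    x0,y0,x1,y1=box;m=cv2.inRange(cv2.cvtColor(im,cv2.COLOR_RGB2HSV)[y0:y1,x0:x1],(23,150,80),(33,255,255));ys,xs=np.nonzero(m);q=np.c_[xs+x0,ys+y0];return len(q),q.min(0) if len(q) else 0,q.max(0) if len(q) else 0,q.mean(0) if len(q) else 0
print("now",yel(im,(300,160,360,225)))
im0=cv2.imread("pics/scene0.png")[:,:,::-1].copy();print("start",yel(im0,(235,195,262,225)),px(s,[503.5,-129.2,49]),px(s,[503.5,-129.2,35]))
for g in (12.6,16.6,20.6):
    r=np.radians(g+180);p=C+75*np.array([np.cos(r),np.sin(r)]);print(g,px(s,[*p,81]),px(s,[*p,67]))
wi=ctrl.get_image("wrist");cv2.imwrite("pics/w9.png",wi[:,:,::-1]);w=cam("wrist",o)
print("wrist hub pred",px(w,[*C,35]))
E
```

```text
t: 21.75
ee_pos: [649.0, 145.8, 56.3]
orientation: [3.076, 0.636, -0.0]
ft_force: [1.5, -0.1, 0.4]
width: 17.3
grasp_force: 30.0
[648.96589015 145.83156743  56.264333  ] 16.62729084978537 74.8976306127714 [ 1.47873445 -0.06321585  0.44969996]
now (1, array([346, 206]), array([346, 206]), array([346., 206.]))
start (8, array([241, 209]), array([245, 216]), array([242.625, 213.875])) [246.02856085 207.46395569] [246.46382903 212.13378418]
12.6 [345.49939033 197.9283676 ] [345.28231552 202.74192562]
16.6 [343.36473011 198.22562241] [343.16164233 203.04131844]
20.6 [341.27435606 198.61015064] [341.08493998 203.42855245]
wrist hub pred [303.94585776 315.97524819]
```

The pot is hidden by the gripper, so I'll check the disc angle from the visible blue and green lids, comparing them with the first picture to cancel camera bias.

Run:
```python
from h import *
np.set_printoptions(precision=2,suppress=True)
s=cam("scene");C=np.array([577.2,124.4])
def cen(fn,lo,hi,g):
    im=cv2.imread(fn);h=cv2.cvtColor(im,cv2.COLOR_BGR2HSV);u,v=g.astype(int);m=cv2.inRange(h,lo,hi)[v-16:v+17,u-14:u+15]
    n,l,st,ce=cv2.connectedComponentsWithStats(m);i=1+st[1:,4].argmax();return ce[i]+[u-14,v-16],st[i]
def pr(a): r=np.radians(a);return px(s,[*(C+75*np.array([np.cos(r),np.sin(r)])),74])
th0=np.degrees(np.arctan2(55.1-124.4,606.5-577.2));print("cup0",th0)
for n,lo,hi,off in (("blue",(100,120,60),(122,255,255),60),("green",(55,120,50),(85,255,255),120)):
    p0=pr(th0+off);m0,s0=cen("pics/scene0.png",lo,hi,p0);p1=pr(-163.4+off);m1,s1=cen("pics/s9.png",lo,hi,p1)
    b=m0-p0; a=np.linspace(-175,-150,251);e=[np.linalg.norm(pr(x+off)+b-m1) for x in a]
    print(n,"bias",b,s0,"now err",m1-p1-b,s1,"best cup angle",a[np.argmin(e)],min(e))
```

```text
cup0 -67.08138663421828
blue bias [0.78 0.65] [  9  11  15  14 171] now err [-0.82 -0.38] [  8  11  14  12 140] best cup angle -163.5 0.9021274816208281
green bias [0.31 1.73] [ 8 10 14 14 92] now err [-0.5  -0.99] [  8  11  14  13 150] best cup angle -165.3 0.5715439718313702
```

The lids put the cup at -163.5° to -165.3° against a target of -163.4°. It is lined up, held at 30 N with low wrist force.

```bash
python3 -m inch '[[0,0,0,0,0,0,1],[0,0,0,0,0,0,1],[0,0,0,0,0,0,1]]'; python3 -c "
from workcell import ctrl
print(ctrl.close_job())"
```

```text
t: 22.22
ee_pos: [648.9, 146.0, 56.3]
orientation: [3.076, 0.636, -0.0]
ft_force: [0.6, -0.3, 2.2]
width: 17.3
grasp_force: 30.0
the job is handed in; nothing more can be done
None
```

Job handed in at about 22 s: the marked pot sits in the cup, felt at 9.9 N, and the gripper is holding the handle with the pot within about 2° of the pointer; the gripper hid the pot at the end, so that angle comes from the handle position and the blue and green lids.

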